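# Seat a bar blank against a flip stop

### The arm

A 6-joint arm with a two-finger parallel gripper is mounted at the origin on the work surface; the furniture and walls round the work are solid. World frame = base frame: x ahead of the robot, y to its left, z up, the work surface at z = 0. Lengths are in m, angles in degrees, forces in N, time in s.
With the tool pointing down it reaches from about 0.4 to 0.825 m from the base axis. Payload 7 kg.
Tool frame: the origin (TCP) lies between the finger pads; the fingertips stand 25 mm ahead of it and the grasp point (between the pads) lies 6 mm ahead of it; z points along the fingers, y is the line along which they close (so a half turn about z gives the same grasp; the last joint's range is limited). The gripper opens to 88 mm and grips with 3 to 60 N. Pads are 19 mm wide; open, the fingers measure 130 mm over their backs; the gripper's body (78 mm by 193 mm) begins 47 mm behind the grasp point.
Start: joints at [92.939, 20.546, 0.682, 0, -70.136, -16.507], TCP at [0.158, 0.656, 0.252] pointing down, gripper open.
Joint ranges: [-176.03, 176.03], [-82.01, 121.73], [-58.28, 71.71], [-173.87, 95.51], [-174.79, -0.11], [-173.66, 173.66]. Speed limits (degrees/s): [136.94, 136.94, 172.46, 180, 180, 180].

### API

Orientations are given as [roll, pitch, yaw] about the fixed x, y, z axes, in that order (R = Rz(yaw) Ry(pitch) Rx(roll)).
In Python, from plant import status, optics, job gives the robot as it stands. The module is installed in compiled form; this text tells all that it offers.
- The arm moves only by the shell command python3 -m pendant 'ROWS'. ROWS is a JSON object with one list for each field, all of the same length, 1 to 8, a row being the entries at one place: dx, dy, dz (the shift in units of 25 mm), turn (a turn about the tool's z in units of 5 degrees), jaw (the finger opening in m); each row is the pose to reach, as a shift and turn from the pose commanded when the command began, along the tool's axes at that moment; what a row does not reach only later rows make up. A row lasts 1/8 s, in which the tool goes at most 0.0625 m and 10.7 degrees, less where a joint would pass 70% of its speed; a pose out of reach is approached as far as the arm can. The fingers move at their own pace and stop on an object; the grip force is fixed at half the most. Time passes only in rows, so rows that do not move let the fingers close. It prints the time, the measured TCP pose, the force, the opening and the grip force at its end. Input that does not fit is refused with a message, and nothing moves.
- status.get_obs(): the state, without advancing time (a new reading comes with each control period).
- optics.snapshot(name): name is "scene" or "side" or "wrist"; returns a dict with "frame" (384x512x3 uint8, red, green, blue), "z_map" (384x512 float32, m along the optical axis (not along the pixel's ray), 0 where there is no reading), "fovy" (degrees; the focal length in pixels is half the picture's height over the tangent of half this angle, whatever the lens; pixels are square), "cx", "cy" (the principal point, pixels), "k1" (the pictures are not rectified: a ray, as slopes to the right and down, at radius r is drawn at 1 + k1 r^2 times it, then the intrinsics apply), "R" (3x3) and "t" (3): a world point X has camera coordinates R X + t; the wrist camera has in their place "T_tool_cam" (4x4, takes a point from camera to tool coordinates, whose origin is the TCP and whose axes are the flange's). Camera axes: x right, y down, z forward; pixel columns grow to the right and rows downward; lengths in m; the calibration is good to about 2 mm. A picture is of the moment at which its call begins: read the wrist's pose just before it.
- job.close_job(): hands the job in; it is judged then, once.
The state is a dict: "clock": time; "joint_pos": joint angles; "qvel": joint speeds; "tau": joint torques, N m; "tool_pos": TCP position; "orientation": TCP orientation; "force": force on the tool from outside, world axes, zero at the start; "moment": the same for the moment, N m; "opening": finger opening in m; "gripper_force": force on a finger pad.
Only numpy, scipy, OpenCV 4.12 (cv2) and the standard library are available. Lean on these libraries where they do the work, as an engineer would, in place of code of your own. Each camera call takes 0.05 s, during which the arm holds its last target. There are 200 camera calls.

### The job

Flip the orange stop flag fully down across the stop rail, then bring the square metal bar up flat along the fence and slide it along until its end presses firmly on the stop screw of the lowered orange flag. Push firmly but not hard: the stop is only lightly pinched on its rail and must not be shifted from its set length. Leave the bar seated there, flat along the fence and against the stop; leave the blue flag up and the other things on the desk alone.

Things in the scene. Friction and masses are not known exactly. Their poses are not given: they have to be found in the camera images.
- stop_rail: Fixed stop rail: grey bed plate 127x380x12 mm, silver T-slot fence rail on its far side. Origin: underside of the bed, on the desk. y runs along the fence toward the stops, x away from the robot, z up. Bed top z=12 mm, x=-80 to +47, y=-190 to +190. Fence rail x=+12 to +46, up to z=24; its front face x=+12 is the fence
- bar: The stock: loose bright square metal bar, 26x110x26 mm (x, y, z), 0.2 to 0.6 kg (aluminium or steel, so its drag on the bed varies), at first crooked on the bed at the end away from the stops. Origin: centre of its underside; y is its length. Seated, its origin is at rail x=-1 mm, 57 to 66 mm before orange_face
- orange_carriage: Dark carriage of the orange stop, 46 mm along the rail, pinched on the rail by a thumb screw behind the hinge: slips along it above about 9 N; a steady push of 6 to 7 N on it seats the bar. Its set place differs each time. Origin: on the rail's top (24 mm above the desk), rail x=0, middle of the stop; axes as the rail. It reaches from rail x=+15 to +57 mm, up to 60 mm above the desk
- orange_flag (a joint): Angle (rad) of the orange flag's hinge, whose axis runs along the rail: 0 = fully down across the bar's path (end of travel), 1.3 to 1.8 = raised. Stiff (0.035 N m): stays where it is left. Raised, its arm points up and its leg sticks out over the bed to the robot's side; sweep the arm's back toward the robot, then press its end down
- orange_hinge (a point): Middle of the orange hinge pin, rail x=+32 mm, 50 mm above the desk; axes as the rail. The flag is an L, 18 mm wide along the rail: an arm 10 mm thick and 42 mm long from the hinge, and at its end, square to it, a leg 16 mm thick that reaches 31 mm below the arm's mid line. Down, the arm points toward the robot, its top 55 mm above the desk
- orange_face (a point): Middle of the side of the orange flag's leg that looks to the bar (rail -y), 9 mm before the hinge middle along the rail. Flag down: rail x=-2 mm, 29 mm above the desk, axes as the rail; leg x=-10 to +6 mm, from 19 mm up. The steel stop screw, 8 mm thick, stands out of it 2 to 11 mm to the bar: set by hand, different each time, not measured; the bar's end seats on its tip; feel for it
- blue_flag (a joint): Hinge angle (rad) of the second, blue flag of the same make, farther along the rail: raised (1.4 to 1.8), to be left so
- blue_hinge (a point): Middle of the blue flag's hinge pin, 50 mm above the desk, 65 mm or more beyond the orange one
- dial_indicator: Loose dial indicator, 108x56x24 mm, lying left of the rail; bystander. Origin: centre of its underside
- gauge_block_1: Loose low steel gauge block, 9x30x16 mm, left of the rail; bystander. Origin: centre of its underside
- gauge_block_0: Loose high steel gauge block, 9x30x25 mm, left of the rail; bystander. Origin: centre of its underside

How it is judged:
By the outcome, as a careful person would: the job done as asked, in the order asked, and still so for the second after the job is handed in, with the robot touching nothing.
It also fails if it takes over 64 s, if anything falls off the work surface, if the arm or the gripper's body presses on something with over 40 N, if the wrist force passes 120 N, or if a joint passes its speed limit or range.

## Working session

There is one attempt and no reset: what is moved stays moved. The work goes in short steps, Python scripts to look and compute and a shell command to move; the robot and the scene stay as the last step left them, time stands still between calls to the robot, and variables do not carry over. Pictures are saved under pics/ and viewed, at most 10 in all, crops included, and the job is handed in when it is done.

```bash
mkdir -p pics; cat > h.py <<'E'
import numpy as np, cv2
from plant import status, optics, job
from scipy.spatial.transform import Rotation as Ro
def snap(n):
    o=status.get_obs(); d=optics.snapshot(n); 
    if 'R' not in d:
        T=np.eye(4);T[:3,:3]=Ro.from_euler('xyz',o['orientation'],degrees=True).as_matrix();T[:3,3]=o['tool_pos']
        M=np.linalg.inv(T@np.array(d['T_tool_cam']));d['R']=M[:3,:3];d['t']=M[:3,3]
    return d
def ray(d,u,v):
    f=d['frame'].shape[0]/2/np.tan(np.radians(d['fovy']/2))
    q=np.array([(u-d['cx'])/f,(v-d['cy'])/f]);s=q.copy()
    for _ in range(20): s=q/(1+d['k1']*(s@s))
    return np.array([s[0],s[1],1.])
def at_depth(d,u,v):
    z=d['z_map'][int(round(v)),int(round(u))]; return np.array(d['R']).T@(ray(d,u,v)*z-np.array(d['t']))
def at_z(d,u,v,h):
    R=np.array(d['R']);c=-R.T@np.array(d['t']);r=R.T@ray(d,u,v); return c+r*(h-c[2])/r[2]
def cloud(d):
    H,W=d['z_map'].shape;f=H/2/np.tan(np.radians(d['fovy']/2))
    u,v=np.meshgrid(np.arange(W),np.arange(H));q=np.stack([(u-d['cx'])/f,(v-d['cy'])/f],-1);s=q.copy()
    for _ in range(20): s=q/(1+d['k1']*(s**2).sum(-1,keepdims=True))
    P=np.concatenate([s,np.ones((H,W,1))],-1)*d['z_map'][...,None]
    return (P-np.array(d['t']))@np.array(d['R'])
def proj(d,X):
    c=np.array(d['R'])@np.array(X)+np.array(d['t']);s=c[:2]/c[2];f=d['frame'].shape[0]/2/np.tan(np.radians(d['fovy']/2))
    s=s*(1+d['k1']*(s@s));return s*f+[d['cx'],d['cy']]
def save(d,name,box=None,k=1):
    im=d['frame'][...,::-1]
    if box: im=im[box[1]:box[3],box[0]:box[2]]
    cv2.imwrite('pics/'+name,cv2.resize(im,None,fx=k,fy=k,interpolation=cv2.INTER_CUBIC))
E
python3 - <<'E'
from h import *
import pickle
D={n:snap(n) for n in('scene','side','wrist')}
pickle.dump(D,open('d0.pkl','wb'))
im=[D[n]['frame'] for n in D]
for n in D: save(D[n],n+'0.png',k=1.5)
print(status.get_obs())
for n in D: d=D[n];print(n,d['fovy'],-np.array(d['R']).T@d['t'],(d['z_map']>0).mean(),d['k1'])
E
```

```text
{'clock': 0.15, 'joint_pos': array([ 9.29381612e+01,  2.05802457e+01,  6.47533331e-01, -1.57585403e-02,
       -7.01369110e+01, -1.65065985e+01]), 'qvel': array([ 0.0147773 , -0.06474875,  0.22974384,  0.21393759, -0.06486563,
       -0.07527233]), 'tau': array([-1.59893889e-04, -5.83273101e+01,  2.93290651e+01,  7.00119272e+00,
        8.86204303e-03, -1.07693718e-04]), 'tool_pos': array([0.15830013, 0.65583049, 0.25086723]), 'orientation': array([ 1.79929036e+02, -5.57805186e-03, -1.35737973e+01]), 'force': array([ 0.17249203, -0.06390371,  0.25822057]), 'moment': array([-0.02846375,  0.01123376,  0.03016862]), 'gripper_force': 0.0, 'opening': 0.08774933385877766}
scene 43.50939077846904 [-0.25354053  0.79110952  0.47729001] 0.9959818522135416 -0.11237922831428633
side 48.72038222807416 [ 0.13329892 -0.40110963  0.64167021] 0.995941162109375 -0.13358159021500007
wrist 63.75709938733563 [0.22284356 0.63938892 0.38348452] 0.966156005859375 -0.07511369094077631
```

View pics/scene0.png

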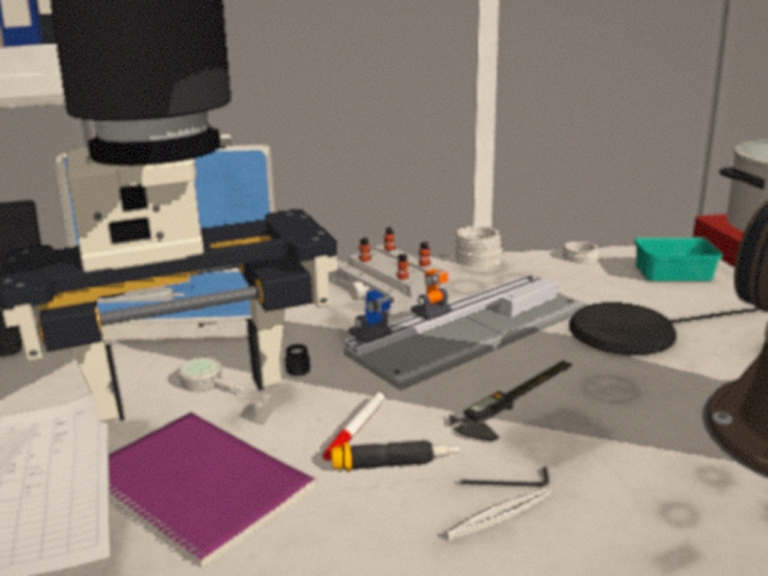

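View pics/side0.png

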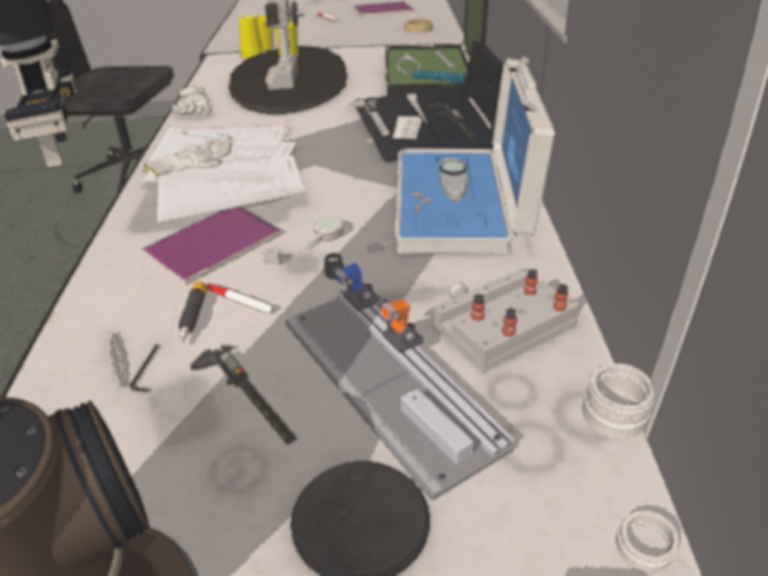

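View pics/wrist0.png

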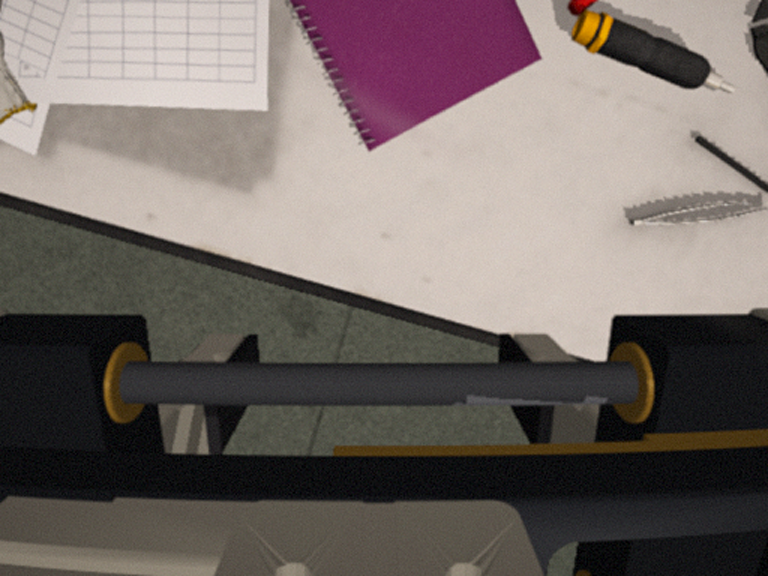

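The scene view shows the rail (345–585, 275–385) with the bar at its far right end. In the side view (×1.5) the bed runs from (287,320) to (435,490), the bar is at about (437,425), the orange flag at (396,316) and the blue one at (350,277). The wrist view shows only the desk edge. Next I fit the rail from depth and enlarge the side view.

```bash
python3 - <<'E'
from h import *
import pickle
D=pickle.load(open('d0.pkl','rb'));d=D['side']
save(d,'side_crop.png',(185,165,355,335),3.5)
P=cloud(d)
for n,(u,v) in dict(bedFL=(287,322),bedNL=(435,492),railR=(517,437),bedmid=(360,390),bar=(437,420),orange=(396,316),blue=(350,277),dial=(328,228),desk=(300,400)).items(): print(n,at_depth(d,u/1.5,v/1.5).round(4))
hsv=cv2.cvtColor(d['frame'],cv2.COLOR_RGB2HSV)
u,v=np.meshgrid(np.arange(512),np.arange(384));roi=(u>185)&(u<355)&(v>165)&(v<335)
for n,lo,hi in(('or',5,18),('bl',105,125)):
    m=roi&(hsv[...,0]>=lo)&(hsv[...,0]<=hi)&(hsv[...,1]>150)&(hsv[...,2]>80)
    q=P[m];print(n,m.sum(),np.percentile(q,[2,50,98],axis=0).round(4).tolist(),u[m].min(),u[m].max(),v[m].min(),v[m].max())
# bed plane points
m=roi&(abs(P[...,2]-.012)<.006);q=P[m][:,:2].astype(np.float32);print(m.sum(),cv2.minAreaRect(q))
m=roi&(P[...,2]>.030)&(P[...,2]<.045)&(v>255);q=P[m][:,:2].astype(np.float32);print('bar',m.sum(),cv2.minAreaRect(q),np.median(P[m][:,2]))
E
```

```text
bedFL [0.3788 0.3066 0.0122]
bedNL [ 0.3923 -0.0626  0.0131]
railR [ 0.5321 -0.046  -0.0009]
bedmid [0.4016 0.1246 0.0117]
bar [0.4438 0.0071 0.0383]
orange [0.477  0.1502 0.0886]
blue [0.4704 0.2642 0.0857]
dial [0.5477 0.49   0.0238]
desk [ 0.3294  0.1638 -0.0009]
or 166 [[0.4679, 0.1554, 0.0499], [0.4893, 0.161, 0.0832], [0.4992, 0.1756, 0.0956]] 255 271 200 221Traceback (most recent call last):
  File "<stdin>", line 11, in <module>
    return _quantile_unchecked(
        a, q, axis, out, overwrite_input, method, keepdims, weights)
    return _ureduce(a,
                    func=_quantile_ureduce_func,
    ...<5 lines>...
                    overwrite_input=overwrite_input,
                    method=method)
    r = func(a, **kwargs)
    result = _quantile(arr,
                       quantiles=q,
    ...<2 lines>...
                       out=out,
                       weights=wgt)
    slices_having_nans = np.isnan(arr[-1, ...])
                                  ~~~^^^^^^^^^
IndexError: index -1 is out of bounds for axis 0 with size 0
```

View pics/side_crop.png

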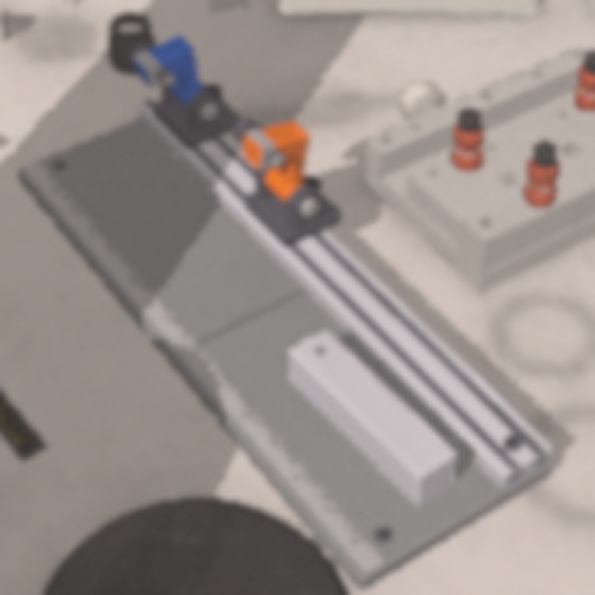

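The crop (×3.5, origin 185,165) shows the bed corners at (20,175) and (362,580). The fence's top edge runs from (150,110) to (497,480). The bar's top corners are (290,352), (328,332), (457,460) and (420,475). The orange flag is at (275,155), raised, with its leg pointing toward the robot.

```bash
python3 - <<'E'
from h import *
import pickle
D=pickle.load(open('d0.pkl','rb'));d=D['side']
A=lambda x,y,h:at_z(d,185+x/3.5-.5+.5/3.5,165+y/3.5-.5+.5/3.5,h)
for n,(x,y,h) in dict(bedFL=(20,175,.012),bedNL=(362,578,.012),bedNR=(545,465,.012),f0=(150,110,.024),f1=(217,190,.024),f2=(497,480,.024),f3=(300,273,.024),b1=(290,352,.038),b2=(328,332,.038),b3=(457,460,.038),b4=(420,475,.038),ocarN=(292,242,.03),ohingeknob=(312,205,.05)).items(): print(n,A(x,y,h).round(4)[:2])
P=cloud(d);u,v=np.meshgrid(np.arange(512),np.arange(384));roi=(u>185)&(u<345)&(v>190)&(v<335)
m=roi&(abs(P[...,2]-.012)<.004)&(P[...,0]<.5);q=P[m][:,:2].astype(np.float32);print('bed',m.sum(),cv2.minAreaRect(q))
m=roi&(P[...,2]>.033)&(P[...,2]<.043)&(v>255)&(u<320);q=P[m][:,:2].astype(np.float32);print('bar',m.sum(),cv2.minAreaRect(q),np.median(P[m][:,2]))
hsv=cv2.cvtColor(d['frame'],cv2.COLOR_RGB2HSV)
m=(u>245)&(u<280)&(v>190)&(v<225)&(hsv[...,0]>=3)&(hsv[...,0]<=20)&(hsv[...,1]>110)
for a in range(197,224,2): 
  mm=m&(v==a)
  if mm.any(): print(a,u[mm].min(),u[mm].max(),P[mm][[0,-1]].round(3).tolist())
d=D['scene'];P=cloud(d);hsv=cv2.cvtColor(d['frame'],cv2.COLOR_RGB2HSV)
m=(u>270)&(u<310)&(v>170)&(v<210)&(hsv[...,0]>=3)&(hsv[...,0]<=20)&(hsv[...,1]>130)
print(m.sum(),np.percentile(P[m],[3,50,97],axis=0).round(3))
E
```

```text
bedFL [0.377  0.3082]
bedNL [ 0.3879 -0.0632]
bedNR [ 0.5081 -0.0596]
f0 [0.4744 0.3068]
f1 [0.4703 0.2122]
f2 [ 0.4743 -0.0597]
f3 [0.4732 0.1219]
b1 [0.4274 0.0621]
b2 [0.4529 0.063 ]
b3 [ 0.4577 -0.0463]
b4 [ 0.4364 -0.0435]
ocarN [0.4803 0.1413]
ohingeknob [0.4962 0.1436]
bed 5672 ((0.36418893933296204, 0.12036364525556564), (0.2417297214269638, 0.3849698305130005), 4.490894794464111)
bar 708 ((0.4435555934906006, 0.010134663432836533), (0.027776595205068588, 0.10957227647304535), 4.3474626541137695) 0.03795425318742135
201 261 270 [[0.547, 0.275, -0.002], [0.503, 0.168, 0.09]]
203 261 272 [[0.481, 0.168, 0.094], [0.501, 0.158, 0.092]]
205 254 272 [[0.471, 0.179, 0.086], [0.501, 0.157, 0.088]]
207 255 271 [[0.469, 0.172, 0.087], [0.499, 0.157, 0.083]]
209 255 271 [[0.468, 0.171, 0.083], [0.499, 0.158, 0.078]]
211 257 270 [[0.468, 0.162, 0.084], [0.495, 0.156, 0.075]]
213 262 270 [[0.489, 0.178, 0.057], [0.495, 0.156, 0.069]]
215 260 271 [[0.484, 0.177, 0.054], [0.498, 0.157, 0.062]]
217 260 271 [[0.485, 0.18, 0.046], [0.498, 0.157, 0.057]]
219 262 268 [[0.489, 0.178, 0.04], [0.491, 0.157, 0.055]]
221 264 267 [[0.493, 0.176, 0.034], [0.485, 0.153, 0.055]]
216 [[0.467 0.08  0.044]
 [0.488 0.164 0.059]
 [0.614 0.176 0.094]]
```

Careful with the scale: shifts go in units of 25 mm and turns go in units of 5 degrees. That gives: -0.03 m is -1.2, 0.384 m is 15.36, 75.4 degrees is 15.08.

```bash
python3 -m pendant '{"dx":[15.36, 15.36, 15.36, 15.36, 15.36, 15.36, 15.36, 15.36], "dy":[12.16, 12.16, 12.16, 12.16, 12.16, 12.16, 12.16, 12.16], "dz":[-1.2, -1.2, -1.2, -1.2, -1.2, -1.2, -1.2, -1.2], "turn":[15.08, 15.08, 15.08, 15.08, 15.08, 15.08, 15.08, 15.08], "jaw":[0.06, 0.06, 0.06, 0.06, 0.06, 0.06, 0.06, 0.06]}'
python3 -m pendant '{"dx":[0, 0, 0], "dy":[0, 0, 0], "dz":[0, 0, 0], "turn":[0, 0, 0], "jaw":[0.06, 0.06, 0.06]}'
python3 - <<'E'
from h import *
import pickle
d=snap('wrist');pickle.dump(d,open('w1.pkl','wb'));save(d,'w1.png',k=1.5)
print(status.get_obs()['joint_pos'],-d['R'].T@d['t'],at_z(d,256,192,.0),at_z(d,256,20,0),at_z(d,256,240,0))
E
```

```text
clock: 1.15
tool_pos: [0.4612, 0.2685, 0.2818]
orientation: [-180.0, 0.0, -89.1]
force: [0.8, -0.4, 0.0]
opening: 0.0604
gripper_force: 0.0
clock: 1.52
tool_pos: [0.4598, 0.2712, 0.2814]
orientation: [180.0, -0.0, -88.9]
force: [-0.2, 0.2, -0.0]
opening: 0.0596
gripper_force: 0.0
[ 5.16034202e+01  6.11927153e+00 -1.44005878e+01 -5.07037011e-03
 -6.94942139e+01 -5.04778554e+01] [0.46180037 0.20442279 0.41413594] [0.4540312  0.30700943 0.        ] [0.4590044 0.0875423 0.       ] [0.45236828 0.37826287 0.        ]
```

View pics/w1.png

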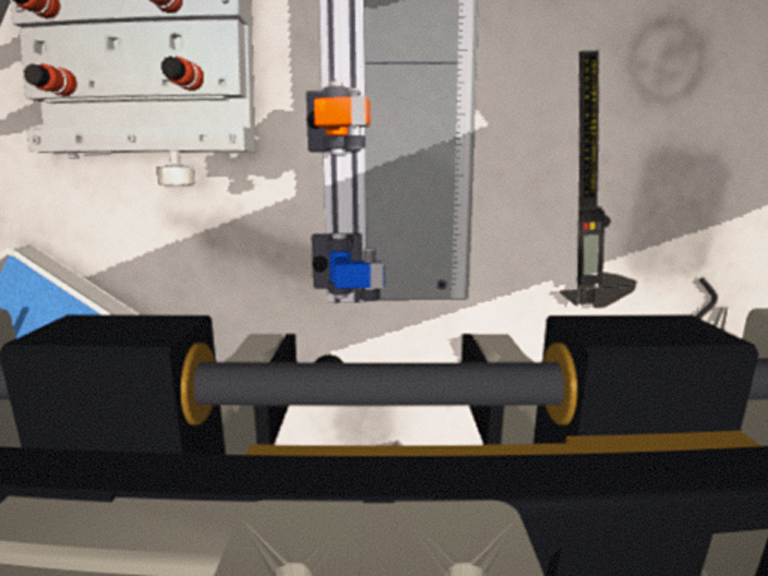

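The view shows orange at (340,110), blue at (350,272), the bed's far corner at (468,298) and the fence edge at column ~366. I enlarge it to get exact edges.

```bash
python3 - <<'E'
from h import *
import pickle
d=pickle.load(open('w1.pkl','rb'));save(d,'w1c.png',(195,45,325,205),3.75)
E
```

```text
(no output)
```

View pics/w1c.png

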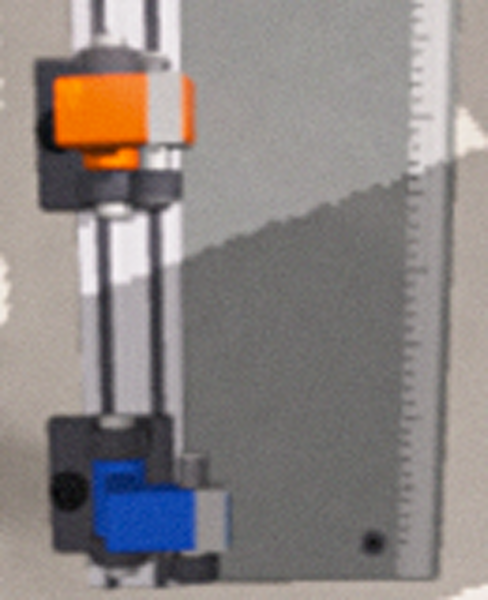

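The crop (×3.75, origin 195,45) shows the bed edge from (458,10) to (438,577) and the fence edge at about (181,10) to (184,400). The orange carriage covers rows 60–208 and the orange leg rows 75–146.

```bash
python3 - <<'E'
from h import *
import pickle
d=pickle.load(open('w1.pkl','rb'))
A=lambda x,y,h:at_z(d,195+x/3.75-.5+.13,45+y/3.75-.5+.13,h)[:2]
P=cloud(d)
b0,b1=A(458,10,.012),A(438,577,.012);f0,f1=A(181,10,.024),A(184,400,.024);e0,e1=A(438,578,.012),A(215,580,.012)
for n,a,b in(('bed',b0,b1),('fence',f0,f1)):
    print(n,a.round(4),b.round(4),'yaw',np.degrees(np.arctan2(-(b-a)[0],(b-a)[1])) if b[1]>a[1] else 0)
print('end',e0,e1,np.degrees(np.arctan2((e1-e0)[1],(e1-e0)[0])))
for h in(.045,.055,.06): print('carr',h,A(38,60,h),A(38,208,h))
D=lambda x,y:at_depth(d,195+x/3.75-.37,45+y/3.75-.37).round(4)
for n,x,y in(('legmid',165,110),('legtop',110,110),('top L',65,110),('hingecyl',112,187),('armlow',110,158),('carr',48,180),('carr2',48,90),('bolt',190,110),('bed',300,300),('fence',170,250),('blue',150,520),('bluehinge',115,480),('pin',110,50)): print(n,D(x,y))
for y in(75,146): print(A(130,y,.092))
E
```

```text
bed [0.3841 0.1202] [0.379  0.3116] yaw 1.5134078177094703
fence [0.474  0.1251] [0.4712 0.2485] yaw 1.2819631475152047
end [0.37900785 0.31196646] [0.45946991 0.31429275] 1.6560562927213502
carr 0.045 [0.51616311 0.14427165] [0.51653901 0.18769285]
carr 0.055 [0.51469041 0.14590116] [0.51505612 0.18814607]
carr 0.06 [0.51395406 0.14671591] [0.51431468 0.18837268]
legmid [0.4755 0.1646 0.0961]
legtop [0.4903 0.1643 0.0918]
top L [0.5025 0.1642 0.0894]
hingecyl [0.4924 0.1821 0.0601]
armlow [0.4932 0.1737 0.0586]
carr [0.5149 0.1786 0.0341]
carr2 [0.5148 0.1513 0.0332]
bolt [0.4691 0.164  0.0921]
bed [0.4325 0.215  0.0116]
fence [0.4766 0.1994 0.0221]
blue [0.4789 0.2755 0.0902]
bluehinge [0.4902 0.2669 0.0747]
pin [0.4932 0.1435 0.0588]
[0.48502559 0.15538917]
[0.48490828 0.1734242 ]
```

```bash
python3 - <<'E'
from h import *
import pickle
d=pickle.load(open('w1.pkl','rb'));P=cloud(d)
for x0 in np.arange(.52,.72,.03):
    m=(P[...,0]>x0)&(P[...,0]<x0+.03)&(P[...,1]>.10)&(P[...,1]<.23); print(round(x0,2),m.sum(),np.percentile(P[m][:,2],99.5).round(3) if m.sum() else 0)
o=status.get_obs();print(o['tool_pos'])
def rel(t):
    R=Ro.from_euler('xyz',o['orientation'],degrees=True).as_matrix();return (R.T@(np.array(t)-o['tool_pos'])).round(4)
for t in((.543,.1645,.14),(.543,.1645,.103),(.46,.1645,.103)): print(t,rel(t))
E
```

```text
0.52 2284 0.001
0.55 3051 0.039
0.58 2967 0.077
0.61 2582 0.077
0.64 2340 0.04
0.67 2553 0.038
0.7 2618 0.077
[0.45974272 0.27136274 0.28140864]
(0.543, 0.1645, 0.14) [ 0.1085 -0.0812  0.1414]
(0.543, 0.1645, 0.103) [ 0.1085 -0.0812  0.1784]
(0.46, 0.1645, 0.103) [0.1068 0.0018 0.1784]
```

```bash
python3 -m pendant '{"dx":[4.34, 4.34, 4.34, 4.34, 4.34, 4.34], "dy":[-3.248, -3.248, -3.248, -3.248, -3.248, -3.248], "dz":[2, 2, 3.2, 3.2, 3.2, 3.2], "turn":[-0.08, -0.08, -0.08, -0.08, -0.08, -0.08], "jaw":[0, 0, 0, 0, 0, 0]}'
```

```text
clock: 2.33
tool_pos: [0.5437, 0.165, 0.2031]
orientation: [-179.9, 0.1, -88.5]
force: [-0.2, 0.0, 0.7]
opening: 0.0058
gripper_force: 0.0
```

Scaled: 0.1 m is 4, 0.06 m is 2.4.

```bash
python3 -m pendant '{"dx":[0, 0, 0, 0, 0, 0, 0, 0], "dy":[0, 0, 0, 0.6, 1.2, 1.8, 2.4, 2.4], "dz":[2, 4, 4, 4, 4, 4, 4, 4], "turn":[0, 0, 0, 0, 0, 0, 0, 0], "jaw":[0, 0, 0, 0, 0, 0, 0, 0]}'
python3 - <<'E'
from h import *
o=status.get_obs();d=snap('side');save(d,'s2.png',(215,150,315,240),5)
E
```

```text
clock: 3.32
tool_pos: [0.4822, 0.1619, 0.1021]
orientation: [-180.0, 0.0, -88.5]
force: [0.8, 0.3, 0.2]
opening: 0.0006
gripper_force: 0.0
```

View pics/s2.png

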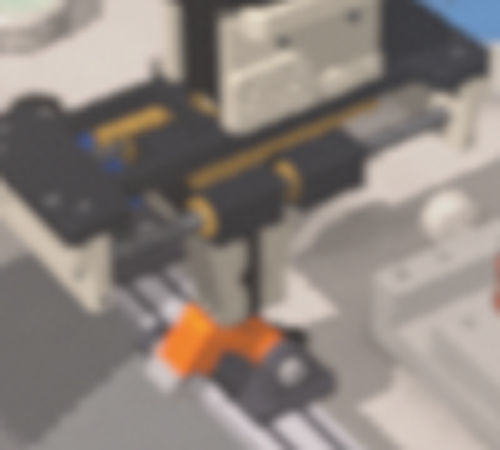

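The flag is swept to about 40° under the closed fingers (orange at (190,345)). Now I move over its end and press down.

```bash
python3 -m pendant '{"dx":[0, 0, 0, 0, 0, 0], "dy":[0.48, 0.88, 0.88, 0.88, 0.88, 0.88], "dz":[0, 0.2, 0.48, 0.72, 0.84, 0.88], "turn":[0, 0, 0, 0, 0, 0], "jaw":[0, 0, 0, 0, 0, 0]}'
```

```text
clock: 4.12
tool_pos: [0.4615, 0.1613, 0.0799]
orientation: [180.0, -0.0, -88.6]
force: [-6.9, -2.1, 18.1]
opening: 0.0003
gripper_force: 9.0
```

Scaled: -0.17 m is -6.8, -0.1 m is -4.

```bash
python3 -m pendant '{"dx":[0, 2.44, 2.44, 2.44, 2.44, 2.44], "dy":[0, 0.4, 0.4, 0.4, 0.4, 0.4], "dz":[-2, -4, -6.8, -6.8, -6.8, -6.8], "turn":[0, 0, 0, 0, 0, 0], "jaw":[0.06, 0.06, 0.06, 0.06, 0.06, 0.06]}'
python3 - <<'E'
from h import *
import pickle
d=snap('wrist');pickle.dump(d,open('w3.pkl','wb'));save(d,'w3.png',(160,0,360,210),2.85)
E
```

```text
clock: 4.88
tool_pos: [0.4526, 0.1001, 0.2485]
orientation: [179.9, -0.0, -88.6]
force: [0.9, 0.4, -0.4]
opening: 0.0545
gripper_force: 0.0
```

View pics/w3.png

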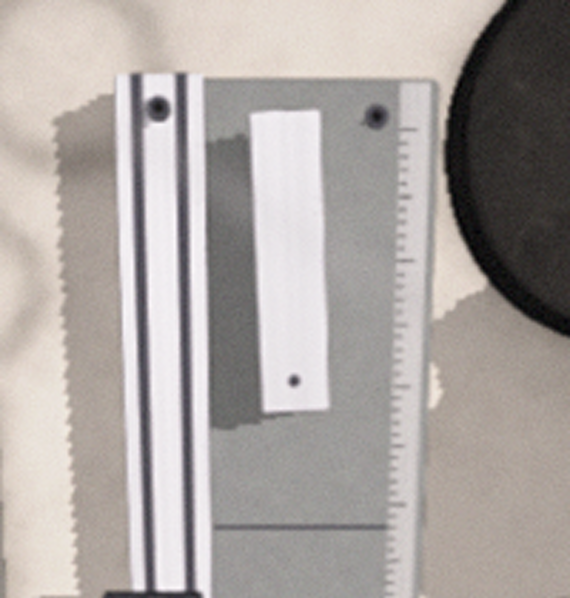

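The crop (×2.85, origin 160,0) shows the bar's top corners at (250,113), (320,110), (328,408) and (262,411). The fence edge runs (203,75)–(210,590) and the bed corner is at (437,82).

```bash
python3 - <<'E'
from h import *
import pickle
d=pickle.load(open('w3.pkl','rb'));P=cloud(d)
A=lambda x,y,h:at_z(d,160+x/2.85-.5+.18,y/2.85-.5+.18,h)[:2]
c=[A(x,y,.038) for x,y in((250,113),(320,110),(328,408),(262,411))];print(np.array(c).round(4).tolist(),np.mean(c,0).round(4),cv2.minAreaRect(np.array(c,np.float32)))
f=[A(203,75,.024),A(206.5,330,.024),A(210,590,.024)];b=[A(437,82,.012),A(418,590,.012)];print(np.array(f).round(4).tolist(),np.array(b).round(4).tolist())
m=(P[...,2]>.033)&(P[...,2]<.043)&(abs(P[...,0]-.445)<.03)&(P[...,1]<.09);print(m.sum(),cv2.minAreaRect(P[m][:,:2].astype(np.float32)))
hsv=cv2.cvtColor(d['frame'],cv2.COLOR_RGB2HSV);m=(hsv[...,0]>=3)&(hsv[...,0]<=20)&(hsv[...,1]>150)&(hsv[...,2]>90)&(abs(P[...,0]-.47)<.06)&(abs(P[...,1]-.165)<.04)
q=P[m];print(m.sum(),np.percentile(q,[2,50,98],axis=0).round(4).tolist())
t=q[q[:,2]>.045];C=np.linalg.lstsq(np.c_[t[:,0],np.ones(len(t))],t[:,2],rcond=None)[0];print(len(t),'slope',C)
E
```

```text
[[0.4613, -0.0445], [0.4359, -0.0463], [0.4287, 0.0618], [0.4542, 0.0636]] [0.445  0.0086] ((0.4450674057006836, 0.008655369281768799), (0.025592155754566193, 0.10842423886060715), 3.812528371810913)
[[0.4796, -0.0609], [0.4769, 0.0335], [0.4743, 0.1406]] [[0.3891, -0.0644], [0.3838, 0.142]]
2507 ((0.44531822204589844, 0.008673951029777527), (0.025914572179317474, 0.11020359396934509), 4.524916648864746)
815 [[0.4527, 0.1527, 0.0329], [0.4751, 0.1611, 0.0547], [0.5007, 0.1803, 0.0585]]
739 slope [0.07075432 0.02097485]
```

Scaled: 0.0912 m is 3.648, 0.08 m is 3.2, -2.65 degrees is -0.53.

```bash
python3 -m pendant '{"dx":[2.4, 3.648, 3.648, 3.648, 3.648, 3.648, 3.648], "dy":[0.32, 0.396, 0.396, 0.396, 0.396, 0.396, 0.396], "dz":[1.2, 3.2, 5.2, 6.6, 7.2, 7.4, 7.4], "turn":[-0.53, -0.53, -0.53, -0.53, -0.53, -0.53, -0.53], "jaw":[0.06, 0.06, 0.06, 0.06, 0.06, 0.06, 0.06]}'
```

```text
clock: 5.8
tool_pos: [0.4452, 0.0088, 0.0641]
orientation: [179.9, -0.0, -85.9]
force: [0.2, -0.1, 0.1]
opening: 0.06
gripper_force: 0.0
```

```bash
python3 -m pendant '{"dx":[0, 0, 0, 0, 0, 0, 0, 0], "dy":[0, 0, 0, 0, 0, 0, 0, 0], "dz":[0.32, 0.42, 0.42, 0.42, 0.42, 0.42, 0.42, 0.42], "turn":[0, 0, 0, 0, 0, 0, 0, 0], "jaw":[0.06, 0.06, 0.03, 0.02, 0.02, 0.02, 0.02, 0.02]}'
```

```text
clock: 6.8
tool_pos: [0.4454, 0.0088, 0.0542]
orientation: [-180.0, 0.0, -85.9]
force: [-0.7, -0.2, 2.6]
opening: 0.026
gripper_force: 30.0
```

Scaled: -0.017 m is -0.68, 0.0008 m is 0.032, 2.65 degrees is 0.53.

```bash
python3 -m pendant '{"dx":[0, 0, 0.032, 0.032, 0.032], "dy":[-0.16, -0.4, -0.56, -0.68, -0.68], "dz":[0, 0, 0, 0, 0], "turn":[0.26, 0.53, 0.53, 0.53, 0.53], "jaw":[0.02, 0.02, 0.02, 0.02, 0.02]}'; python3 -c "
from h import *
o=status.get_obs();print(o['force'],o['moment'],o['tool_pos'],o['orientation'])"
```

```text
clock: 7.42
tool_pos: [0.4618, 0.0088, 0.0541]
orientation: [179.9, -0.0, -88.6]
force: [-2.6, -1.3, 7.2]
opening: 0.0254
gripper_force: 30.0
[-2.56658318 -1.30446509  7.1645577 ] [-0.32744947  1.23485349  0.00763685] [0.46181221 0.00877322 0.05414665] [ 1.79913357e+02 -4.30961443e-02 -8.85942766e+01]
```

```bash
python3 -m pendant '{"dx":[0, 0], "dy":[0, 0], "dz":[-0.032, -0.032], "turn":[0, 0], "jaw":[0.02, 0.02]}'; python3 -m pendant '{"dx":[0, 0], "dy":[-0.04, -0.04], "dz":[0, 0], "turn":[0, 0], "jaw":[0.02, 0.02]}';  python3 -m pendant '{"dx":[0, 0], "dy":[-0.028, -0.028], "dz":[0, 0], "turn":[0, 0], "jaw":[0.02, 0.02]}'; python3 -m pendant '{"dx":[0, 0], "dy":[-0.028, -0.028], "dz":[0, 0], "turn":[0, 0], "jaw":[0.02, 0.02]}'
```

```text
clock: 7.68
tool_pos: [0.4623, 0.0092, 0.0547]
orientation: [180.0, 0.0, -88.6]
force: [0.9, 0.5, -2.4]
opening: 0.0257
gripper_force: 30.0
clock: 7.92
tool_pos: [0.4635, 0.0093, 0.0547]
orientation: [180.0, -0.0, -88.6]
force: [-0.0, 0.1, -2.6]
opening: 0.0255
gripper_force: 30.0
clock: 8.18
tool_pos: [0.4642, 0.0093, 0.0549]
orientation: [-180.0, 0.0, -88.6]
force: [0.5, -0.5, -2.2]
opening: 0.0255
gripper_force: 30.0
clock: 8.43
tool_pos: [0.4645, 0.0092, 0.0548]
orientation: [180.0, -0.0, -88.6]
force: [-1.3, 0.7, -2.5]
opening: 0.0256
gripper_force: 30.0
```

```bash
for i in 1 2 ; do :; done; python3 -m pendant '{"dx":[0, 0], "dy":[-0.02, -0.02], "dz":[0, 0], "turn":[0, 0], "jaw":[0.02, 0.02]}';  python3 -m pendant '{"dx":[0, 0], "dy":[-0.02, -0.02], "dz":[0, 0], "turn":[0, 0], "jaw":[0.02, 0.02]}'; python3 -m pendant '{"dx":[0, 0], "dy":[-0.016, -0.016], "dz":[0, 0], "turn":[0, 0], "jaw":[0.02, 0.02]}'; python3 -c "
from h import *
o=status.get_obs();print(o['force'],o['moment'],o['tool_pos'],o['orientation'])"
```

```text
clock: 8.68
tool_pos: [0.4646, 0.0091, 0.0546]
orientation: [179.9, -0.0, -88.6]
force: [-3.7, 1.5, -0.8]
opening: 0.0253
gripper_force: 30.0
clock: 8.93
tool_pos: [0.4646, 0.009, 0.0545]
orientation: [179.9, -0.0, -88.6]
force: [-6.2, 1.7, -0.1]
opening: 0.0256
gripper_force: 30.0
clock: 9.18
tool_pos: [0.4646, 0.0089, 0.0544]
orientation: [179.8, -0.0, -88.6]
force: [-6.9, 2.6, -0.1]
opening: 0.0257
gripper_force: 30.0
[-6.89936788  2.61653801 -0.08957146] [0.77934501 2.48111473 0.07129623] [0.46461859 0.00890749 0.05440595] [ 1.79834750e+02 -3.67423399e-02 -8.85984470e+01]
```

Scaled: -0.035 m is -1.4, -0.028 m is -1.12.

```bash
python3 -m pendant '{"dx":[0, -0.32, -0.72, -1.12, -1.4, -1.4], "dy":[0.024, 0.024, 0.024, 0.024, 0.024, 0.024], "dz":[0, 0, 0, 0, 0, 0], "turn":[0, 0, 0, 0, 0, 0], "jaw":[0.02, 0.02, 0.02, 0.02, 0.02, 0.02]}'; python3 -c "
from h import *
o=status.get_obs();print(o['force'],o['moment'],o['tool_pos'],o['orientation'])"
```

```text
clock: 9.93
tool_pos: [0.4637, 0.0448, 0.0545]
orientation: [179.9, -0.0, -88.6]
force: [-6.4, 2.8, -2.0]
opening: 0.0255
gripper_force: 30.0
[-6.44694554  2.80400198 -2.03481153] [0.96157525 2.54875099 0.09615484] [0.46371551 0.04477364 0.05447389] [ 1.79893888e+02 -2.16121184e-02 -8.85627675e+01]
```

```bash
python3 -m pendant '{"dx":[0, -0.2, -0.4, -0.6, -0.8, -0.92, -1], "dy":[0.024, 0.024, 0.024, 0.024, 0.024, 0.024, 0.024], "dz":[0, 0, 0, 0, 0, 0, 0], "turn":[0, 0, 0, 0, 0, 0, 0], "jaw":[0.02, 0.02, 0.02, 0.02, 0.02, 0.02, 0.02]}'; python3 -m pendant '{"dx":[-0.04, -0.08], "dy":[0, 0], "dz":[0, 0], "turn":[0, 0], "jaw":[0.02, 0.02]}';python3 -m pendant '{"dx":[0], "dy":[0], "dz":[0], "turn":[0], "jaw":[0.02]}'
```

```text
clock: 10.8
tool_pos: [0.463, 0.0693, 0.0547]
orientation: [179.9, -0.0, -88.6]
force: [-4.4, -2.9, -2.5]
opening: 0.0255
gripper_force: 30.0
clock: 11.05
tool_pos: [0.463, 0.0713, 0.0547]
orientation: [179.9, -0.0, -88.6]
force: [-5.2, -2.0, -2.3]
opening: 0.0257
gripper_force: 30.0
clock: 11.18
tool_pos: [0.463, 0.0713, 0.0547]
orientation: [179.9, -0.0, -88.6]
force: [-4.3, -1.6, -3.7]
opening: 0.0256
gripper_force: 30.0
```

Scaled: 0.0004 m is 0.016, -0.014 m is -0.56.

```bash
python3 -m pendant '{"dx":[-0.12, -0.24, -0.36, -0.44, -0.52, -0.56], "dy":[0.016, 0.016, 0.016, 0.016, 0.016, 0.016], "dz":[0, 0, 0, 0, 0, 0], "turn":[0, 0, 0, 0, 0, 0], "jaw":[0.02, 0.02, 0.02, 0.02, 0.02, 0.02]}'; python3 -m pendant '{"dx":[-0.02, -0.04], "dy":[0, 0], "dz":[0, 0], "turn":[0, 0], "jaw":[0.02, 0.02]}';python3 -m pendant '{"dx":[-0.02, -0.04], "dy":[0, 0], "dz":[0, 0], "turn":[0, 0], "jaw":[0.02, 0.02]}'
```

```text
clock: 11.92
tool_pos: [0.4626, 0.0854, 0.0548]
orientation: [180.0, -0.0, -88.6]
force: [-3.8, -2.5, -2.9]
opening: 0.0251
gripper_force: 30.0
clock: 12.18
tool_pos: [0.4626, 0.0863, 0.0548]
orientation: [180.0, -0.0, -88.6]
force: [-4.3, -2.3, -3.6]
opening: 0.0259
gripper_force: 30.0
clock: 12.42
tool_pos: [0.4626, 0.0873, 0.0548]
orientation: [180.0, -0.0, -88.6]
force: [-3.9, -2.1, -2.7]
opening: 0.0255
gripper_force: 30.0
```

```bash
cat > ok.py <<'E'
import sys
from plant import status
o=status.get_obs();print('  Fy',o['force'].round(2)[:2],o['tool_pos'].round(5)[1]);sys.exit(o['force'][1]<-float(sys.argv[1]))
E
python3 -m pendant '{"dx":[-0.012, -0.024], "dy":[0, 0], "dz":[0, 0], "turn":[0, 0], "jaw":[0.02, 0.02]}' >/dev/null && python3 ok.py 3.6 && python3 -m pendant '{"dx":[-0.012, -0.024], "dy":[0, 0], "dz":[0, 0], "turn":[0, 0], "jaw":[0.02, 0.02]}' >/dev/null && python3 ok.py 3.6 && python3 -m pendant '{"dx":[-0.012, -0.024], "dy":[0, 0], "dz":[0, 0], "turn":[0, 0], "jaw":[0.02, 0.02]}' >/dev/null && python3 ok.py 3.6 && python3 -m pendant '{"dx":[-0.012, -0.024], "dy":[0, 0], "dz":[0, 0], "turn":[0, 0], "jaw":[0.02, 0.02]}' >/dev/null && python3 ok.py 3.6 && python3 -m pendant '{"dx":[-0.012, -0.024], "dy":[0, 0], "dz":[0, 0], "turn":[0, 0], "jaw":[0.02, 0.02]}' >/dev/null && python3 ok.py 3.6 && python3 -m pendant '{"dx":[-0.012, -0.024], "dy":[0, 0], "dz":[0, 0], "turn":[0, 0], "jaw":[0.02, 0.02]}' >/dev/null && python3 ok.py 3.6 && python3 -m pendant '{"dx":[-0.012, -0.024], "dy":[0, 0], "dz":[0, 0], "turn":[0, 0], "jaw":[0.02, 0.02]}' >/dev/null && python3 ok.py 3.6 && python3 -m pendant '{"dx":[-0.012, -0.024], "dy":[0, 0], "dz":[0, 0], "turn":[0, 0], "jaw":[0.02, 0.02]}' >/dev/null && python3 ok.py 3.6
```

```text
Fy [-4.42 -2.16] 0.08786False
```

Careful with the scale: shifts go in units of 25 mm and turns go in units of 5 degrees. That gives: -0.0006 m is -0.024, -0.0003 m is -0.012.

```bash
sed -i 's/sys.exit(\(.*\))$/sys.exit(int(\1))/' ok.py; tail -1 ok.py
python3 -m pendant '{"dx":[-0.012, -0.024], "dy":[0, 0], "dz":[0, 0], "turn":[0, 0], "jaw":[0.02, 0.02]}' >/dev/null && python3 ok.py 3.6 && python3 -m pendant '{"dx":[-0.012, -0.024], "dy":[0, 0], "dz":[0, 0], "turn":[0, 0], "jaw":[0.02, 0.02]}' >/dev/null && python3 ok.py 3.6 && python3 -m pendant '{"dx":[-0.012, -0.024], "dy":[0, 0], "dz":[0, 0], "turn":[0, 0], "jaw":[0.02, 0.02]}' >/dev/null && python3 ok.py 3.6 && python3 -m pendant '{"dx":[-0.012, -0.024], "dy":[0, 0], "dz":[0, 0], "turn":[0, 0], "jaw":[0.02, 0.02]}' >/dev/null && python3 ok.py 3.6 && python3 -m pendant '{"dx":[-0.012, -0.024], "dy":[0, 0], "dz":[0, 0], "turn":[0, 0], "jaw":[0.02, 0.02]}' >/dev/null && python3 ok.py 3.6 && python3 -m pendant '{"dx":[-0.012, -0.024], "dy":[0, 0], "dz":[0, 0], "turn":[0, 0], "jaw":[0.02, 0.02]}' >/dev/null && python3 ok.py 3.6 && python3 -m pendant '{"dx":[-0.012, -0.024], "dy":[0, 0], "dz":[0, 0], "turn":[0, 0], "jaw":[0.02, 0.02]}' >/dev/null && python3 ok.py 3.6 && python3 -m pendant '{"dx":[-0.012, -0.024], "dy":[0, 0], "dz":[0, 0], "turn":[0, 0], "jaw":[0.02, 0.02]}' >/dev/null && python3 ok.py 3.6
```

```text
o=status.get_obs();print('  Fy',o['force'].round(2)[:2],o['tool_pos'].round(5)[1]);sys.exit(int(o['force'][1]<-float(sys.argv[1])))
  Fy [-4.72 -1.82] 0.08845
  Fy [-4.97 -2.46] 0.08906
  Fy [-4.78 -1.67] 0.08967
  Fy [-3.61 -2.1 ] 0.09026
  Fy [-4.89 -2.49] 0.09086
  Fy [-5.5  -2.47] 0.09147
  Fy [-4.4  -2.85] 0.09205
  Fy [-3.97 -1.14] 0.09266
```

```bash

python3 -m pendant '{"dx":[-0.012, -0.024], "dy":[0.004, 0.004], "dz":[0, 0], "turn":[0, 0], "jaw":[0.02, 0.02]}' >/dev/null && python3 ok.py 3.6 && python3 -m pendant '{"dx":[-0.012, -0.024], "dy":[0, 0], "dz":[0, 0], "turn":[0, 0], "jaw":[0.02, 0.02]}' >/dev/null && python3 ok.py 3.6 && python3 -m pendant '{"dx":[-0.012, -0.024], "dy":[0, 0], "dz":[0, 0], "turn":[0, 0], "jaw":[0.02, 0.02]}' >/dev/null && python3 ok.py 3.6 && python3 -m pendant '{"dx":[-0.012, -0.024], "dy":[0, 0], "dz":[0, 0], "turn":[0, 0], "jaw":[0.02, 0.02]}' >/dev/null && python3 ok.py 3.6 && python3 -m pendant '{"dx":[-0.012, -0.024], "dy":[0, 0], "dz":[0, 0], "turn":[0, 0], "jaw":[0.02, 0.02]}' >/dev/null && python3 ok.py 3.6 && python3 -m pendant '{"dx":[-0.012, -0.024], "dy":[0, 0], "dz":[0, 0], "turn":[0, 0], "jaw":[0.02, 0.02]}' >/dev/null && python3 ok.py 3.6 && python3 -m pendant '{"dx":[-0.012, -0.024], "dy":[0, 0], "dz":[0, 0], "turn":[0, 0], "jaw":[0.02, 0.02]}' >/dev/null && python3 ok.py 3.6 && python3 -m pendant '{"dx":[-0.012, -0.024], "dy":[0, 0], "dz":[0, 0], "turn":[0, 0], "jaw":[0.02, 0.02]}' >/dev/null && python3 ok.py 3.6
```

```text
Fy [-4.17 -2.57] 0.09329
  Fy [-4.5  -4.18] 0.09379
```

```bash

python3 -m pendant '{"dx":[0, 0], "dy":[0.012, 0.012], "dz":[0, 0], "turn":[0, 0], "jaw":[0.02, 0.02]}' >/dev/null && python3 ok.py 7 && python3 -m pendant '{"dx":[-0.008, -0.008], "dy":[0, 0], "dz":[0, 0], "turn":[0, 0], "jaw":[0.02, 0.02]}' >/dev/null && python3 ok.py 7 && python3 -m pendant '{"dx":[-0.008, -0.008], "dy":[0, 0], "dz":[0, 0], "turn":[0, 0], "jaw":[0.02, 0.02]}' >/dev/null && python3 ok.py 6.5
```

```text
Fy [-1.46 -2.55] 0.09386
  Fy [-2.29 -4.86] 0.09399
  Fy [-1.38 -5.82] 0.09405
```

```bash

python3 -m pendant '{"dx":[-0.008, -0.008], "dy":[0, 0], "dz":[0, 0], "turn":[0, 0], "jaw":[0.02, 0.02]}' >/dev/null && python3 ok.py 7.3 && python3 -m pendant '{"dx":[-0.004, -0.004], "dy":[0, 0], "dz":[0, 0], "turn":[0, 0], "jaw":[0.02, 0.02]}' >/dev/null && python3 ok.py 7.3 && python3 -m pendant '{"dx":[0, 0], "dy":[0, 0], "dz":[0, 0], "turn":[0, 0], "jaw":[0.02, 0.02]}' >/dev/null && python3 ok.py 7.3
```

```text
Fy [-1.18 -6.31] 0.09411
  Fy [-0.49 -7.34] 0.09416
```

```bash
for k in 1; do :; done
python3 -m pendant '{"dx":[0], "dy":[0], "dz":[0], "turn":[0], "jaw":[0.02]}' >/dev/null; python3 ok.py 99; python3 -m pendant '{"dx":[0], "dy":[0], "dz":[0], "turn":[0], "jaw":[0.02]}' >/dev/null; python3 ok.py 99; python3 -m pendant '{"dx":[-0.004], "dy":[0], "dz":[0], "turn":[0], "jaw":[0.02]}' >/dev/null; python3 ok.py 99; python3 -m pendant '{"dx":[0], "dy":[0], "dz":[0], "turn":[0], "jaw":[0.02]}' >/dev/null; python3 ok.py 99; python3 -m pendant '{"dx":[0, 0], "dy":[0, 0], "dz":[0, 0], "turn":[0, 0], "jaw":[0.02, 0.02]}'
```

```text
Fy [-1.45 -7.12] 0.09414
  Fy [-0.93 -7.86] 0.09415
  Fy [-1.57 -7.51] 0.0942
  Fy [-0.76 -6.18] 0.0942
clock: 17.18
tool_pos: [0.4623, 0.0942, 0.055]
orientation: [-180.0, -0.0, -88.6]
force: [-0.4, -7.7, -3.6]
opening: 0.026
gripper_force: 30.0
```

Scaled: 0.03 m is 1.2, -0.17 m is -6.8.

```bash
python3 -m pendant '{"dx":[0, 0, 0, 0], "dy":[0, 0, 0, 0], "dz":[0, 0, 0, 0], "turn":[0, 0, 0, 0], "jaw":[0.03, 0.035, 0.05, 0.05]}'; python3 -m pendant '{"dx":[0, 0.6, 1.2, 1.2, 1.2, 1.2], "dy":[0, 0, 0, 0, 0, 0], "dz":[-2, -4.4, -6.8, -6.8, -6.8, -6.8], "turn":[0, 0, 0, 0, 0, 0], "jaw":[0.05, 0.05, 0.05, 0.05, 0.05, 0.05]}'
python3 - <<'E'
from h import *
import pickle
d=snap('wrist');pickle.dump(d,open('w4.pkl','wb'));save(d,'w4.png',(180,30,320,210),3.3);P=cloud(d)
m=(P[...,2]>.033)&(P[...,2]<.043)&(abs(P[...,0]-.462)<.03)&(P[...,1]<.15)&(P[...,1]>.02);print(m.sum(),cv2.minAreaRect(P[m][:,:2].astype(np.float32)),np.median(P[m][:,2]))
E
```

```text
clock: 17.68
tool_pos: [0.4625, 0.0951, 0.0551]
orientation: [-179.9, 0.0, -88.6]
force: [0.3, -0.2, 0.2]
opening: 0.0478
gripper_force: 0.0
clock: 18.42
tool_pos: [0.4622, 0.0645, 0.2237]
orientation: [179.9, -0.1, -88.6]
force: [-0.8, -0.1, -0.2]
opening: 0.0499
gripper_force: 0.0
2071 ((0.4625371992588043, 0.08558820188045502), (0.025628995150327682, 0.09487593919038773), 1.6859959363937378) 0.0376040197801951
```

View pics/w4.png

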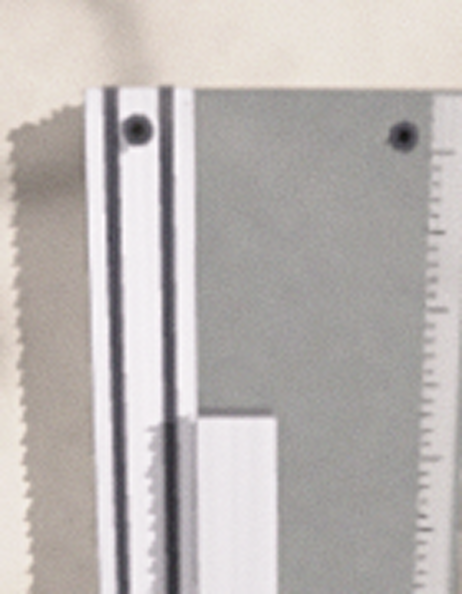

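The bar's near end is at (198–275, 415), flush with the fence edge at column 197, and depth gives its yaw as 1.7° against 1.5° for the rail. I now give a confirming push on the bar's end with closed fingers.

```bash
python3 - <<'E'
from h import *
import pickle
d=pickle.load(open('w4.pkl','rb'))
print([at_z(d,180+x/3.3-.35,30+y/3.3-.35,h).round(4)[:2].tolist() for x,y,h in((198,415,.038),(275,415,.038),(277,590,.038),(196,300,.024),(195,100,.024))])
E
python3 -m pendant '{"dx":[1.86, 1.86, 1.86, 1.86, 1.86, 1.86, 1.86, 1.86], "dy":[0, 0, 0, 0, 0, 0, 0, 0], "dz":[0, 1.6, 3.2, 4.8, 6, 6.6, 6.8, 6.8], "turn":[0, 0, 0, 0, 0, 0, 0, 0], "jaw":[0, 0, 0, 0, 0, 0, 0, 0]}'
```

```text
[[0.4758, 0.0379], [0.4517, 0.0373], [0.4491, 0.0944], [0.4776, 0.0029], [0.4789, -0.0577]]
clock: 19.48
tool_pos: [0.4638, 0.0181, 0.0545]
orientation: [179.9, -0.0, -88.6]
force: [-0.4, -0.0, -0.4]
opening: 0.0003
gripper_force: 0.0
```

```bash

python3 -m pendant '{"dx":[-0.08, -0.16, -0.24, -0.24], "dy":[0, 0, 0, 0], "dz":[0, 0, 0, 0], "turn":[0, 0, 0, 0], "jaw":[0, 0, 0, 0]}' >/dev/null && python3 ok.py 1.5 && python3 -m pendant '{"dx":[-0.02, -0.032], "dy":[0, 0], "dz":[0, 0], "turn":[0, 0], "jaw":[0, 0]}' >/dev/null && python3 ok.py 1.5 && python3 -m pendant '{"dx":[-0.012, -0.024], "dy":[0, 0], "dz":[0, 0], "turn":[0, 0], "jaw":[0, 0]}' >/dev/null && python3 ok.py 1.5 && python3 -m pendant '{"dx":[-0.012, -0.024], "dy":[0, 0], "dz":[0, 0], "turn":[0, 0], "jaw":[0, 0]}' >/dev/null && python3 ok.py 1.5 && python3 -m pendant '{"dx":[-0.012, -0.024], "dy":[0, 0], "dz":[0, 0], "turn":[0, 0], "jaw":[0, 0]}' >/dev/null && python3 ok.py 1.5 && python3 -m pendant '{"dx":[-0.012, -0.024], "dy":[0, 0], "dz":[0, 0], "turn":[0, 0], "jaw":[0, 0]}' >/dev/null && python3 ok.py 1.5 && python3 -m pendant '{"dx":[-0.012, -0.024], "dy":[0, 0], "dz":[0, 0], "turn":[0, 0], "jaw":[0, 0]}' >/dev/null && python3 ok.py 1.5 && python3 -m pendant '{"dx":[-0.012, -0.024], "dy":[0, 0], "dz":[0, 0], "turn":[0, 0], "jaw":[0, 0]}' >/dev/null && python3 ok.py 1.5 && python3 -m pendant '{"dx":[-0.012, -0.024], "dy":[0, 0], "dz":[0, 0], "turn":[0, 0], "jaw":[0, 0]}' >/dev/null && python3 ok.py 1.5
```

```text
Fy [0.8  0.23] 0.02439
  Fy [ 0.35 -0.08] 0.02498
  Fy [-0.08 -0.23] 0.02556
  Fy [-0.41 -0.08] 0.02619
  Fy [-0.1   0.17] 0.02679
  Fy [-0.02 -0.04] 0.0274
  Fy [-0.63 -0.83] 0.028
  Fy [ 0.37 -0.74] 0.02844
  Fy [ 0.5  -3.84] 0.02888
```

```bash

python3 -m pendant '{"dx":[-0.008, -0.008], "dy":[0, 0], "dz":[0, 0], "turn":[0, 0], "jaw":[0, 0]}' >/dev/null && python3 ok.py 6 && python3 -m pendant '{"dx":[-0.008, -0.008], "dy":[0, 0], "dz":[0, 0], "turn":[0, 0], "jaw":[0, 0]}' >/dev/null && python3 ok.py 6 && python3 -m pendant '{"dx":[-0.008, -0.008], "dy":[0, 0], "dz":[0, 0], "turn":[0, 0], "jaw":[0, 0]}' >/dev/null && python3 ok.py 6 && python3 -m pendant '{"dx":[-0.008, -0.008], "dy":[0, 0], "dz":[0, 0], "turn":[0, 0], "jaw":[0, 0]}' >/dev/null && python3 ok.py 6
```

```text
Fy [-0.08 -4.26] 0.02899
  Fy [ 0.31 -5.66] 0.02909
  Fy [ 0.94 -6.83] 0.02917
```

```bash
python3 -m pendant '{"dx":[0], "dy":[0], "dz":[0], "turn":[0], "jaw":[0]}' >/dev/null; python3 ok.py 99; python3 -m pendant '{"dx":[-0.004], "dy":[0], "dz":[0], "turn":[0], "jaw":[0]}' >/dev/null; python3 ok.py 99; python3 -m pendant '{"dx":[0], "dy":[0], "dz":[0], "turn":[0], "jaw":[0]}' >/dev/null; python3 ok.py 99; python3 -m pendant '{"dx":[0], "dy":[0], "dz":[0], "turn":[0], "jaw":[0]}' >/dev/null; python3 ok.py 99;python3 -m pendant '{"dx":[0], "dy":[0], "dz":[0], "turn":[0], "jaw":[0]}' >/dev/null; python3 ok.py 99
```

```text
Fy [ 1.46 -6.59] 0.02917
  Fy [ 0.08 -8.1 ] 0.02917
  Fy [ 1.41 -8.17] 0.02918
  Fy [ 1.4  -7.08] 0.02919
  Fy [ 0.84 -7.13] 0.02918
```

```bash
python3 -m pendant '{"dx":[0.12, 0.48, 0.48, 0.48, -1.2, -3.6, -5.2, -5.2], "dy":[0, 0, 0, 0, 0, 0, 0, 0], "dz":[0, 0, -2, -4, -6.4, -6.8, -6.8, -6.8], "turn":[0, 0, 0, 0, 0, 0, 0, 0], "jaw":[0, 0, 0, 0, 0, 0, 0, 0]}'; python3 -m pendant '{"dx":[-0.4, -0.4], "dy":[0, 0], "dz":[0, 0], "turn":[0, 0], "jaw":[0, 0]}'
python3 - <<'E'
from h import *
import pickle
d=snap('wrist');pickle.dump(d,open('w5.pkl','wb'));save(d,'w5.png',(170,20,310,230),2.8);P=cloud(d)
m=(P[...,2]>.033)&(P[...,2]<.043)&(abs(P[...,0]-.462)<.025)&(P[...,1]<.147)&(P[...,1]>.02);print(cv2.minAreaRect(P[m][:,:2].astype(np.float32)))
m=(P[...,2]>.045)&(P[...,2]<.065)&(P[...,0]>.455)&(P[...,0]<.48)&(abs(P[...,1]-.165)<.007);t=P[m];print(m.sum(),np.linalg.lstsq(np.c_[t[:,0],np.ones(len(t))],t[:,2],rcond=None)[0],np.median(t[:,2]))
E
```

```text
clock: 24.35
tool_pos: [0.4606, 0.1623, 0.2252]
orientation: [-179.9, 0.1, -88.4]
force: [0.6, -0.7, -0.4]
opening: 0.0004
gripper_force: 0.0
clock: 24.6
tool_pos: [0.4602, 0.1696, 0.2246]
orientation: [180.0, -0.0, -88.6]
force: [0.3, 0.1, -0.1]
opening: 0.0002
gripper_force: 0.0
((0.46681857109069824, 0.09304679185152054), (0.10799828916788101, 0.0379759818315506), 89.04078674316406)
338 [0.00455706 0.05247283] 0.05464550140944058
```

View pics/w5.png

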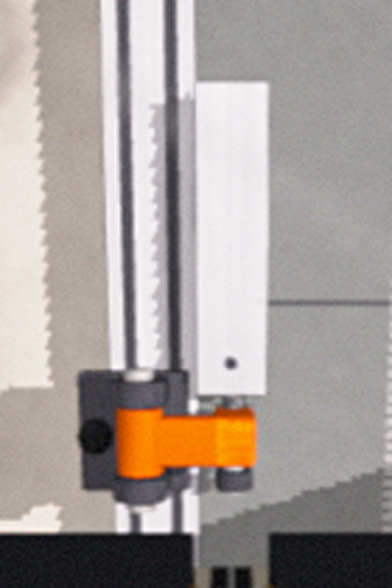

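The flag is flat down at (210,437), with a top slope of about 0. The bar is flush with the fence and its end at row 395 meets the screw at (235,402). I compare the stop's place with the earlier one before handing in.

```bash
python3 - <<'E'
from h import *
import pickle
d=pickle.load(open('w5.pkl','rb'))
A=lambda x,y,h:at_z(d,170+x/2.8-.32,20+y/2.8-.32,h).round(4)[:2]
print('flag',A(200,417,.055),A(200,466,.055),A(235,408,.055),A(235,468,.055),'barend',A(235,395,.038),A(235,82,.038))
print(job.close_job())
E
```

```text
flag [0.4719 0.1541] [0.4716 0.1719] [0.4596 0.1506] [0.459  0.1723] barend [0.4596 0.1484] [0.4624 0.0391]
the job is handed in; nothing more can be done
None
```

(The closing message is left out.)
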